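# Start the lock screw of a rail carriage

### The arm

A 7-joint arm with a two-finger parallel gripper is mounted at the origin on a cart in front of the work surface, level with it; the furniture and walls round the work are solid. World frame = base frame: x ahead of the robot, y to its left, z up, the work surface at z = 0. Lengths are in m, angles in degrees, forces in N, time in s.
With the tool pointing down it reaches from about 0.425 to 0.875 m from the base axis. Payload 4.7 kg.
Tool frame: the origin (TCP) lies midway between the tips of the shut fingers; the grasp point (between the pads) lies 19 mm behind it; z points along the fingers, y is the direction in which the jaws open and shut (so a half turn about z gives the same grasp; the last joint's range is limited). The gripper opens to 87 mm and grips with 3 to 60 N. Pads are 19 mm wide; open, the fingers measure 117 mm over their backs; the gripper's body (75 mm by 190 mm) begins 51 mm behind the grasp point.
Start: joints at [67.901, 18.392, -4.016, 83.108, 1.295, 78.541, -3.26], TCP at [0.253, -0.599, 0.223] pointing down, gripper open.
Joint ranges: [-163.93, 163.93], [-17.29, 119.83], [-79.2, 71.16], [3.27, 140.29], [-89.18, 269.18], [5.43, 117.66], [-154.24, 154.24]. Speed limits (degrees/s): [147.25, 147.25, 180, 180, 180, 180, 180].

### API

Orientations are given as [roll, pitch, yaw] about the fixed x, y, z axes, in that order (R = Rz(yaw) Ry(pitch) Rx(roll)).
In Python, from cell import env gives the robot as it stands. The module is installed in compiled form; this text tells all that it offers.
- The arm moves only by the tool servo_tool, never from a script. Its argument "plan" is a list of rows, each a list of 3 entries, a list of its own where there are three numbers: the opening, from 0 (shut) to 1 (fully open), then the shift along the tool's x, y, z in cm, then the turn, a rotation vector about the tool's x, y, z in degrees. A call has 1 to 20 rows; each row shifts and turns the pose as measured when the row begins, along the tool's axes as they then stand; what a row does not reach is not made up. A row lasts 1/12 s, in which the tool goes at most 41.7 mm and 7.16 degrees, less where a joint would pass 70% of its speed; a pose out of reach is approached as far as the arm can. A call is refused whole if a number of a shift passes 4.17 or a number of a turn 7.16, either way. A call with a gripper value outside its range is refused whole. The fingers move at their own pace and stop on an object; "force" is the grip in N (left out, the last holds). Time passes only in rows, so rows that do not move let the fingers close. It gives the time, the measured TCP pose, the force and the opening at its end, in the units of the state.
- env.get_obs(): the state, without advancing time (a new reading comes with each control period).
- env.read_camera(name): name is "scene" or "top"; returns a dict with "image" (420x560x3 uint8, blue, green, red), "fx", "fy", "cx", "cy" (pixels), "k1" (the pictures are not rectified: a ray, as slopes to the right and down, at radius r is drawn at 1 + k1 r^2 times it, then the intrinsics apply), "rvec" (rotation vector, rad) and "tvec" (3), from world to camera coordinates, as OpenCV has them. Camera axes: x right, y down, z forward; pixel columns grow to the right and rows downward; lengths in m; the calibration is good to about 2 mm. A picture is of the moment at which its call begins. There is no depth.
- env.sign_off(): hands the job in, once; it reports no verdict.
The state is a dict: "time_s": time; "qpos": joint angles; "joint_velocities": joint speeds; "effort": joint torques, N m; "tool_pos": TCP position; "tool_rot": TCP orientation; "force": force on the tool from outside, world axes, zero at the start; "wrist_torque": the same for the moment, N m; "grip_width": finger opening in m.
Only numpy, scipy, OpenCV 4.12 (cv2) and the standard library are available. Lean on these libraries where they do the work, as an engineer would, in place of code of your own. Each camera call takes 0.05 s, during which the arm holds its last target. There are 200 camera calls.

### The job

Slide the carriage along the bench rail until its yellow pointer stands at the red index clip, then start its lock screw without cross-threading: turn the black knob backward (counter-clockwise from above) until you feel it drop into the thread, then forward (clockwise) one full turn. Finish while still holding the knob gripped in the fingers, the carriage still at the clip; leave the other things on the bench alone.

Things in the scene. Friction and masses are not known exactly. Their poses are not given: they have to be found in the camera images.
- rail: low bench rail with blue end stops, fixed to the bench, 64 x 280 mm; origin on the bench top under its middle; y runs along the rail, x across it (-x is the side facing the robot, with the white scale ticks), z up
- index_clip: small red clip, 14 mm long, on the rail's robot-facing edge; fixed; the mark for the carriage. Origin on the bench top on the rail's centre line, level with the clip's middle along y; axes as the rail's
- carriage: grey carriage, 58 mm across, 70 mm along the rail, top 36 mm above the bench; origin on the bench top under its middle, axes as the rail's. Slides only along y, 85 mm either way from the rail's middle, stiffly (about 10 N), stays where left; it may be slid by the firmly gripped knob. A dark boss 40 mm across in its middle reaches 62 mm above the bench, a steel stop plate at its +y end 49 mm
- pointer (a point): tip of the yellow pointer at the middle of the carriage's robot-facing side, 30 mm in front of the rail's centre line and 14 mm above the bench; axes as the rail's. Its y in the index clip's frame is 0 when it stands at the clip; within 5 mm is right
- screw: the lock screw with its black fluted round knob, 42 mm in diameter, 28 mm tall, white line on its steel cap, upright over the carriage's middle. Origin on the screw's axis, 92 mm below the knob's middle; z up; x and y turn with the knob (white line along -x). Turns without end, with under 0.1 N m; any grasp yaw will do. Smooth: friction with fingers about 0.5
- knob_grip (a point): grip point on the knob's axis, 17 mm above the knob's lower face, 11 mm below its top, 95 mm plus screw_lift above the bench. A spring pulls the screw down with 20 N in all: in a light grip (8 to 14 N) it climbs, drops and sinks by itself through still fingers; in a firmer one it drops when the fingers are lowered or opened. Let go for a new grasp, it stays as it is
- screw_lift (a joint): height of the screw (m, up positive), 0 where the thread begins; right-hand, 8 mm lead. Starts standing on the thread's end face at about +6 to +7 mm; backward it climbs 8 mm a turn to about +8 mm, reached after 0.9 to 1.8 rad, and drops to about 0. Forward from there it sinks 8 mm a turn: -8 mm after one turn (-6 to -10 mm counts; bottoms at -12 mm)
- side_cutters: blue-handled side cutters, 51 x 130 x 14 mm, lying; origin at its underside's centre; bystander, leave it
- tape_roll: roll of black tape, 63 mm across, 19 mm tall, lying flat; origin at its underside's centre; bystander, leave it
- marker_pen: marker pen, black and white, 132 mm long, 13 mm thick, lying; origin at its underside's centre; bystander, leave it
- mouse: black computer mouse, 104 x 58 x 35 mm; origin at its underside's centre; bystander, leave it

How it is judged:
By the outcome, as a careful person would: the job done as asked, in the order asked, and still so for the second after the job is handed in, while the arm keeps its last pose, push and grip.
It also fails if it takes over 72 s, if anything falls off the work surface, if the arm or the gripper's body presses on something with over 40 N, if the wrist force passes 120 N, or if a joint passes its speed limit or range.

## Working session

There is one attempt and no reset: what is moved stays moved. The work goes in short steps, Python scripts to look and compute and a tool call to move; the robot and the scene stay as the last step left them, time stands still between calls to the robot, and variables do not carry over. Pictures are saved under pics/ and viewed, about 8 in all and at most 12, crops included, and the job is handed in when it is done.

Besides the shell and the picture viewer there is one more tool, called after ">>>" in YAML: its name, and indented under it one key for each argument. servo_tool: Moves the arm, as the interface text tells. Its arguments: {"type":"object","properties":{"plan":{"type":"array"},"force":{"type":"number"}},"required":["plan"]}

```bash
mkdir -p pics; cat > h.py <<'E'
import numpy as np,cv2
from cell import env
def snap(name,fn,crop=None,scale=1):
    c=env.read_camera(name); im=c["image"]
    if crop: x0,y0,x1,y1=crop; im=im[y0:y1,x0:x1]
    im=cv2.resize(im,None,fx=scale,fy=scale,interpolation=cv2.INTER_CUBIC)
    cv2.imwrite("pics/"+fn,im); return c
def ray(c,u,v):
    x,y=(u-c["cx"])/c["fx"],(v-c["cy"])/c["fy"]; a,b=x,y
    for _ in range(30):
        s=1+c["k1"]*(a*a+b*b); a,b=x/s,y/s
    R=cv2.Rodrigues(np.array(c["rvec"],float))[0]; t=np.array(c["tvec"],float).ravel()
    return -R.T@t, R.T@np.array([a,b,1.])
def atz(c,u,v,z):
    o,d=ray(c,u,v); return o+d*(z-o[2])/d[2]
def proj(c,p):
    R=cv2.Rodrigues(np.array(c["rvec"],float))[0]; q=R@np.array(p,float)+np.array(c["tvec"],float).ravel()
    a,b=q[:2]/q[2]; s=1+c["k1"]*(a*a+b*b)
    return np.array([c["fx"]*a*s+c["cx"],c["fy"]*b*s+c["cy"]])
E
python3 - <<'E'
from h import *
a=snap("top","top1.png",None,1.4); b=snap("scene","sc1.png",None,1.4)
for c in(a,b): print({k:np.round(v,4) for k,v in c.items() if k!="image"}, ray(c,280,210))
print(env.get_obs())
E
```

```text
{'fx': np.float64(401.0941), 'fy': np.float64(401.0941), 'cx': np.float64(272.5229), 'cy': np.float64(203.5332), 'k1': np.float64(-0.1173), 'rvec': array([ 2.1669, -2.1603,  0.1724]), 'tvec': array([-0.1556,  0.6349,  0.8683])} (array([ 0.51340372, -0.13096471,  0.94899489]), array([ 0.11768529, -0.04355653, -0.99240141]))
{'fx': np.float64(495.1694), 'fy': np.float64(495.1694), 'cx': np.float64(272.4677), 'cy': np.float64(210.6952), 'k1': np.float64(-0.1297), 'rvec': array([ 1.0526, -2.3255,  1.083 ]), 'tvec': array([0.3143, 0.4266, 0.4757])} (array([0.12797053, 0.29177103, 0.63690245]), array([ 0.57956689, -0.508376  , -0.63709453]))
{'time_s': 0.1, 'qpos': array([67.90149503, 18.43588608, -4.01621063, 83.1684196 ,  1.29462005,
       78.53739552, -3.2593725 ]), 'joint_velocities': array([-0.03326802, -0.14591313, -0.02543049, -0.17817848,  0.0043906 ,
       -0.02247191, -0.02201454]), 'effort': array([ 6.23017204e-04, -4.92571950e+01, -4.05211682e-01, -3.13398671e+01,
       -6.41415012e-02,  3.95710731e-02,  4.52391873e-05]), 'tool_pos': array([ 0.25277549, -0.59831686,  0.22155432]), 'tool_rot': array([-1.79903508e+02,  4.68859245e-03,  2.29093109e+01]), 'force': array([-0.75892779, -0.16813004,  0.88824631]), 'wrist_torque': array([-0.01412762, -0.02720033,  0.02202672]), 'grip_width': 0.08741970489518924}
```

View pics/top1.png

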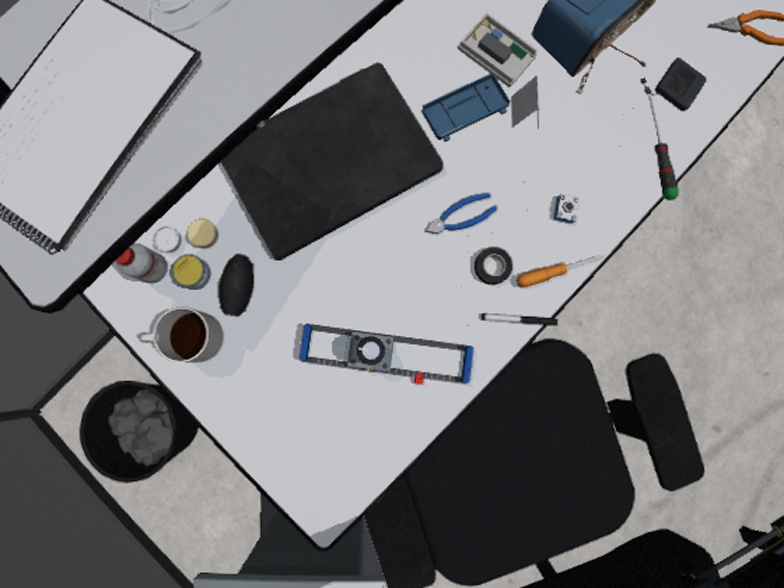

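View pics/sc1.png

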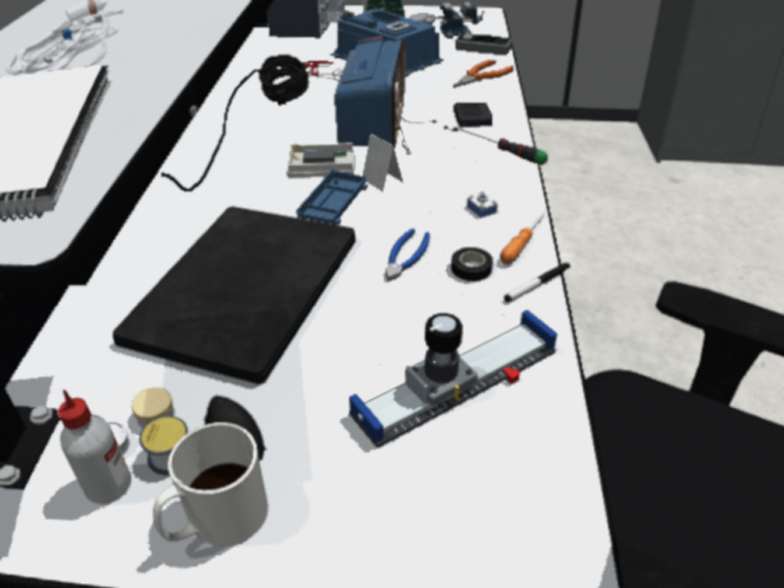

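The top view shows the rail running from (305,342) to (470,364), the knob at about (371,350) and the clip at (419,378), all in 1.4x pixels. I'll measure these on enlarged crops.

```bash
python3 - <<'E'
from h import *
a=env.read_camera("top"); b=env.read_camera("scene")
A=cv2.resize(a["image"][222:282,208:344],None,fx=5.5,fy=5.5,interpolation=cv2.INTER_CUBIC)
cv2.imwrite("pics/t2.png",A)
def blob(c,lo,hi,box):
    x0,y0,x1,y1=box
    m=cv2.inRange(cv2.cvtColor(c["image"],cv2.COLOR_BGR2HSV),lo,hi)[y0:y1,x0:x1]
    v,u=np.nonzero(m); return (u.mean()+x0,v.mean()+y0,len(u)),m
red,_=blob(a,(0,150,80),(8,255,255),(208,222,344,282))
yel,_=blob(a,(22,120,80),(35,255,255),(208,222,344,282))
print("top red",red,"yel",yel)
redb,_=blob(b,(0,150,80),(8,255,255),(240,210,410,320)); yelb,_=blob(b,(20,100,60),(35,255,255),(240,210,410,320))
print("scene red",redb,"yel",yelb)
for c,r,y in((a,red,yel),(b,redb,yelb)):
    print("clip",atz(c,*r[:2],.014),"ptr",atz(c,*y[:2],.014))
# blue end stops (top)
hsv=cv2.cvtColor(a["image"],cv2.COLOR_BGR2HSV)
P=[]
for box in((208,222,230,282),(325,222,344,282)):
    r,_=blob(a,(105,150,60),(125,255,255),box); p=atz(a,*r[:2],.02); P.append(p); print("stop",r,p)
d=P[0]-P[1]; print("len",np.linalg.norm(d[:2]),"yaw of rail y",np.degrees(np.arctan2(-d[0],d[1])),"mid",(P[0]+P[1])/2)
print("knob top",atz(a,371/1.4,350/1.4,.112),atz(b,443/1.4,326/1.4,.112))
E
```

```text
top red (np.float64(298.80555555555554), np.float64(269.8888888888889), 36) yel (np.float64(262.5), np.float64(264.0), 2)
scene red (np.float64(365.1621621621622), np.float64(266.8783783783784), 74) yel (np.float64(325.8965517241379), np.float64(279.9655172413793), 29)
clip [ 0.48488856 -0.21545329  0.014     ] ptr [ 0.49842117 -0.1314319   0.014     ]
clip [ 0.47960322 -0.21249234  0.014     ] ptr [ 0.50391054 -0.13994116  0.014     ]
stop (np.float64(218.1328125), np.float64(244.3203125), 128) [ 0.54321144 -0.02892043  0.02      ]
stop (np.float64(333.3305084745763), np.float64(260.06779661016947), 118) [ 0.50734949 -0.29522576  0.02      ]
len 0.2687091468512758 yaw of rail y -7.669584871313072 mid [ 0.52528046 -0.1620731   0.02      ]
knob top [ 0.52888247 -0.13646007  0.112     ] [ 0.52480173 -0.13227881  0.112     ]
```

View pics/t2.png

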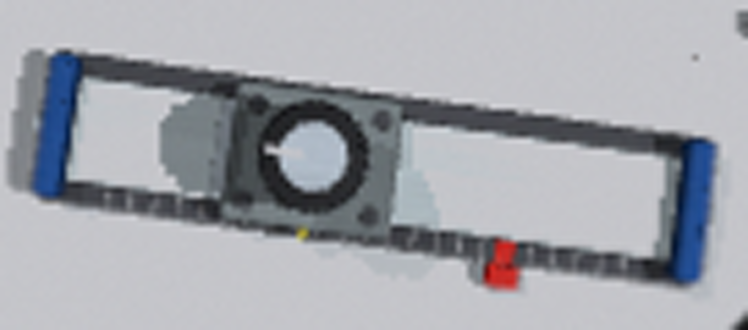

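Both cameras agree on the layout. The rail's y axis has a yaw of -7.7°, and the knob is at about (0.528,-0.136). The clip is at rail y of about -57 mm and the carriage at about +25 mm, so the slide is about -82 mm. I'll approach above the knob first.

>>> servo_tool:
  plan:
    - [1,[2.7,-2.0,0],[0,0,0]]
    - [1,[2.7,-2.0,0],[0,0,0]]
    - [1,[2.7,-2.0,0],[0,0,0]]
    - [1,[2.7,-2.0,0],[0,0,0]]
    - [1,[2.7,-2.0,0],[0,0,0]]
    - [1,[2.7,-2.0,0],[0,0,0]]
    - [1,[2.7,-2.0,0],[0,0,0]]
    - [1,[2.7,-2.0,0],[0,0,0]]
    - [1,[2.7,-2.0,0],[0,0,0]]
    - [1,[2.7,-2.0,0],[0,0,0]]
    - [1,[2.7,-2.0,0],[0,0,0]]
    - [1,[2.7,-2.0,0],[0,0,0]]
  force: 10

```text
time_s: 1.2
tool_pos: [0.4591, -0.2454, 0.2169]
tool_rot: [-179.9, 0.4, 21.8]
force: [0.5, -1.4, -0.6]
grip_width: 0.0871
```

```bash
cat > st.py <<'E'
from h import *
import sys
o=env.get_obs()
for k in("time_s","qpos","tool_pos","tool_rot","force","wrist_torque","grip_width"): print(k,np.round(o[k],4 if k in("tool_pos","grip_width","wrist_torque") else 2))
if len(sys.argv)>2:
    from scipy.spatial.transform import Rotation as Ro
    R=Ro.from_euler("xyz",o["tool_rot"],degrees=True)
    print("tool shift cm",np.round(100*R.inv().apply(np.array(sys.argv[1:4],float)-o["tool_pos"]),2))
E
python3 st.py .528 -.136 .16
```

```text
time_s 1.2
qpos [ 44.89   4.05 -20.72 100.93   1.73  75.64 -44.46]
tool_pos [ 0.4591 -0.2454  0.2169]
tool_rot [-179.92    0.42   21.77]
force [ 0.53 -1.4  -0.59]
wrist_torque [-0.0277 -0.0648  0.0125]
grip_width 0.0871
tool shift cm [10.5  -7.6   5.62]
```

>>> servo_tool:
  plan:
    - [1,[2.2,-1.6,1],[0,0,0]]
    - [1,[2.2,-1.6,1],[0,0,0]]
    - [1,[2.2,-1.6,0.5],[0,0,0]]
    - [1,[2.2,-1.6,0],[0,0,0]]
    - [1,[1.5,-1.0,0],[0,0,0]]
    - [1,[0,0,0],[0,0,-7]]
    - [1,[0,0,0],[0,0,-7]]
    - [1,[0,0,0],[0,0,-7]]
    - [1,[0,0,0],[0,0,-7]]
    - [1,[0,0,0],[0,0,-7]]
    - [1,[0,0,0],[0,0,-7]]
    - [1,[0,0,0],[0,0,-7]]
    - [1,[0,0,0],[0,0,-7]]
    - [1,[0,0,0],[0,0,-7]]
    - [1,[0,0,0],[0,0,0]]

```text
time_s: 2.45
tool_pos: [0.5325, -0.118, 0.1888]
tool_rot: [-179.6, -0.1, 86.9]
force: [-0.2, -0.3, -0.7]
grip_width: 0.0869
```

```bash
python3 st.py .528 -.136 .15; python3 - <<'E'
from h import *
c=snap("top","t3.png",(190,180,360,300),4)
b=snap("scene","s3.png",(230,150,420,330),3)
print(proj(c,[.528,-.136,.112])-[190,180],proj(b,[.528,-.136,.112])-[230,150])
t=env.get_obs()["tool_pos"]; print(proj(c,t)-[190,180],proj(b,t)-[230,150])
E
```

```text
time_s 2.45
qpos [ 39.63   9.42 -32.84  99.44   5.21  73.13   2.53]
tool_pos [ 0.5325 -0.118   0.1888]
tool_rot [-1.7957e+02 -1.4000e-01  8.6950e+01]
force [-0.18 -0.32 -0.67]
wrist_torque [ 0.0055 -0.1356 -0.0476]
grip_width 0.0869
tool shift cm [-1.83 -0.32  3.87]
[74.77695548 70.42597549] [86.67622575 80.79021383]
[65.52877925 67.2818137 ] [78.00110756 45.85032155]
```

View pics/s3.png

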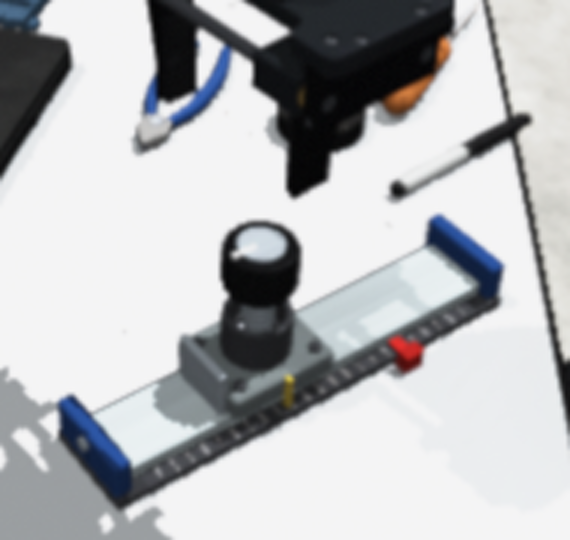

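The knob top is at crop (260,243), which matches its projected position within a pixel. I'll centre the tool and descend.

>>> servo_tool:
  plan:
    - [1,[-1.4,-0.25,1],[0,0,0]]
    - [1,[-0.6,-0.1,1],[0,0,0]]
    - [1,[0,0,1],[0,0,0]]
    - [1,[0,0,1],[0,0,0]]

```text
time_s: 2.88
tool_pos: [0.528, -0.1409, 0.1471]
tool_rot: [-179.8, -0.0, 86.1]
force: [-0.3, 0.3, -0.6]
grip_width: 0.0871
```

```bash
python3 st.py .528 -.136 .0825
```

```text
time_s 2.88
qpos [ 40.7   11.23 -31.68 102.44   6.32  68.32   3.21]
tool_pos [ 0.528  -0.1409  0.1471]
tool_rot [-1.7978e+02 -2.0000e-02  8.6060e+01]
force [-0.32  0.34 -0.6 ]
wrist_torque [ 0.0621 -0.0776 -0.0102]
grip_width 0.0871
tool shift cm [ 0.49 -0.01  6.46]
```

>>> servo_tool:
  plan:
    - [1,[0.45,0,1.2],[0,0,0]]
    - [1,[0,0,1.5],[0,0,0]]
    - [1,[0,0,1.5],[0,0,0]]
    - [1,[0,0,1.5],[0,0,0]]
    - [1,[0,0,0.6],[0,0,0]]
    - [1,[0,0,0],[0,0,0]]

```text
time_s: 3.38
tool_pos: [0.5229, -0.1361, 0.0723]
tool_rot: [-179.2, -0.2, 85.7]
force: [-1.1, -0.9, 0.3]
grip_width: 0.087
```

```bash
python3 st.py .528 -.136 .0825
```

```text
time_s 3.38
qpos [ 39.45  15.6  -31.17 107.03   9.02  60.65   0.36]
tool_pos [ 0.5229 -0.1361  0.0723]
tool_rot [-179.21   -0.21   85.69]
force [-1.12 -0.93  0.33]
wrist_torque [ 0.0025 -0.0916  0.0163]
grip_width 0.087
tool shift cm [ 0.05  0.49 -1.03]
```

>>> servo_tool:
  plan:
    - [1,[0.0,0.45,-0.9],[0,0,0]]
    - [1,[0,0,0],[0,0,0]]
    - [1,[0,0,0],[0,0,0]]

```text
time_s: 3.63
tool_pos: [0.5278, -0.1362, 0.0819]
tool_rot: [-179.2, -0.3, 85.7]
force: [0.5, -0.2, -0.4]
grip_width: 0.0868
```

```bash
python3 st.py .528 -.136 .0825
```

```text
time_s 3.63
qpos [ 39.35  15.56 -31.25 105.84   8.86  61.93   0.4 ]
tool_pos [ 0.5278 -0.1362  0.0819]
tool_rot [-179.16   -0.25   85.67]
force [ 0.54 -0.22 -0.38]
wrist_torque [ 0.005  -0.0796  0.0119]
grip_width 0.0868
tool shift cm [ 0.03  0.01 -0.06]
```

>>> servo_tool:
  plan:
    - [0,[0,0,0],[0,0,0]]
    - [0,[0,0,0],[0,0,0]]
    - [0,[0,0,0],[0,0,0]]
    - [0,[0,0,0],[0,0,0]]
    - [0,[0,0,0],[0,0,0]]
    - [0,[0,0,0],[0,0,0]]
    - [0,[0,0,0],[0,0,0]]
    - [0,[0,0,0],[0,0,0]]
  force: 45

```text
time_s: 4.3
tool_pos: [0.5291, -0.1371, 0.0854]
tool_rot: [-179.3, -0.1, 85.6]
force: [-8.8, 0.2, 7.0]
grip_width: 0.0419
```

```bash
python3 st.py .5170 -.2177 .0819
```

```text
time_s 4.3
qpos [ 39.37  15.32 -31.26 105.66   8.86  62.11   0.4 ]
tool_pos [ 0.5291 -0.1371  0.0854]
tool_rot [-1.7935e+02 -1.1000e-01  8.5640e+01]
force [-8.83  0.23  7.05]
wrist_torque [0.0693 1.4325 0.0534]
grip_width 0.0419
tool shift cm [-8.13 -0.59  0.34]
```

>>> servo_tool:
  plan:
    - [0,[-1.0,-0.06,0],[0,0,0]]
    - [0,[-1.0,-0.06,0],[0,0,0]]
    - [0,[-1.0,-0.06,0],[0,0,0]]
    - [0,[-1.0,-0.06,0],[0,0,0]]
    - [0,[-1.0,-0.06,0],[0,0,0]]

```text
time_s: 4.72
tool_pos: [0.5261, -0.1596, 0.0852]
tool_rot: [-179.3, -2.1, 86.6]
force: [-1.5, 10.8, 4.4]
grip_width: 0.0412
```

```bash
python3 st.py .5180 -.2189 .0819
```

```text
time_s 4.72
qpos [ 42.32  16.05 -30.72 104.81   6.93  62.47   5.83]
tool_pos [ 0.5261 -0.1596  0.0852]
tool_rot [-179.34   -2.11   86.56]
force [-1.48 10.77  4.36]
wrist_torque [ 2.0367  0.0842 -0.1421]
grip_width 0.0412
tool shift cm [-5.98 -0.46  0.12]
```

>>> servo_tool:
  plan:
    - [0,[-1.0,-0.06,0],[0,-0.8,0]]
    - [0,[-1.0,-0.06,0],[0,-0.8,0]]
    - [0,[-1.0,-0.06,0],[0,-0.8,0]]
    - [0,[-1.0,-0.06,0],[0,-0.8,0]]
    - [0,[-1.0,-0.06,0],[0,-0.8,0]]

```text
time_s: 5.13
tool_pos: [0.5234, -0.182, 0.0853]
tool_rot: [-179.2, -0.1, 87.4]
force: [-1.7, 10.7, 4.6]
grip_width: 0.0412
```

```bash
python3 st.py .5180 -.2189 .0819
```

```text
time_s 5.13
qpos [ 42.55  16.18 -29.94 104.5    9.09  62.53   6.67]
tool_pos [ 0.5234 -0.182   0.0853]
tool_rot [-1.7916e+02 -9.0000e-02  8.7410e+01]
force [-1.73 10.72  4.59]
wrist_torque [ 2.462   0.0506 -0.2   ]
grip_width 0.0412
tool shift cm [-3.71 -0.37  0.34]
```

>>> servo_tool:
  plan:
    - [0,[-1.0,-0.07,0],[0,-0.5,0.2]]
    - [0,[-1.0,-0.07,0],[0,-0.5,0.2]]
    - [0,[-1.0,-0.07,0],[0,-0.5,0.2]]
    - [0,[-1.0,-0.07,0],[0,-0.5,0.2]]
    - [0,[-1.0,-0.07,0],[0,-0.5,0.2]]
    - [0,[-1.0,-0.07,0],[0,-0.5,0.2]]
    - [0,[-1.0,-0.07,0],[0,-0.5,0.2]]

```text
time_s: 5.72
tool_pos: [0.5199, -0.2093, 0.0853]
tool_rot: [-178.9, 0.4, 87.3]
force: [-1.4, 10.7, 4.0]
grip_width: 0.0414
```

```bash
python3 st.py .5180 -.2189 .0819; python3 - <<'E'
from h import *
b=snap("scene","s4.png",(290,190,410,300),5)
def blob(c,lo,hi,box):
    x0,y0,x1,y1=box
    m=cv2.inRange(cv2.cvtColor(c["image"],cv2.COLOR_BGR2HSV),lo,hi)[y0:y1,x0:x1]
    v,u=np.nonzero(m); return (u.mean()+x0,v.mean()+y0,len(u),u.min()+x0,u.max()+x0,v.min()+y0,v.max()+y0)
for lo,hi in(((0,150,80),(8,255,255)),((20,100,60),(35,255,255))): print(np.round(blob(b,lo,hi,(240,210,410,320)),1))
e=np.array([.1335,.991,0]);x=np.array([.991,-.1335,0]);m=np.array([.5253,-.1621,0])
# clip model: sides at y -57.3 +-7
for s in(-.050,-.0573,-.064): print(s,[np.round(proj(b,m+e*s-x*q+[0,0,z]),1) for q,z in((.03,.014),(.032,.0),(.04,.01))])
E
```

```text
time_s 5.72
qpos [ 43.9   16.87 -28.94 103.55   9.76  62.95   8.71]
tool_pos [ 0.5199 -0.2093  0.0853]
tool_rot [-178.87    0.36   87.32]
force [-1.41 10.67  4.05]
wrist_torque [ 2.5429 -0.1942 -0.096 ]
grip_width 0.0414
tool shift cm [-0.96 -0.14  0.35]
[365.5 267.1  70.  361.  370.  263.  272. ]
[359.3 256.3  33.  357.  365.  210.  267. ]
-0.05 [array([359.3, 265.4]), array([359.2, 271.6]), array([362.8, 270.4])]
-0.0573 [array([362.5, 263.7]), array([362.4, 269.9]), array([366. , 268.7])]
-0.064 [array([365.4, 262.1]), array([365.3, 268.3]), array([368.9, 267.1])]
```

View pics/s4.png

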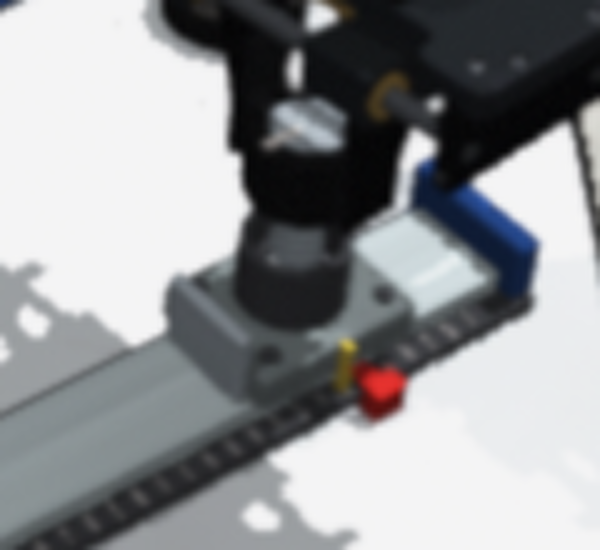

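The yellow pointer is at crop (346,365) and the clip at (381,390), which leaves about 7–8 mm to go.

>>> servo_tool:
  plan:
    - [0,[-0.95,-0.07,0],[0,-0.5,0.0]]
    - [0,[-0.8,-0.07,0],[0,-0.5,0.0]]
    - [0,[0,0,0],[0,0,0]]
    - [0,[0,0,0],[0,0,0]]

```text
time_s: 6.1
tool_pos: [0.5191, -0.2149, 0.0856]
tool_rot: [-178.8, 0.5, 87.7]
force: [-0.3, -2.6, -0.9]
grip_width: 0.041
```

```bash
python3 st.py .5180 -.2189 .0819; python3 - <<'E'
from h import *
t=snap("top","t5.png",(200,215,350,290),4); b=snap("scene","s5.png",(300,200,400,290),4)
A=cv2.imread("pics/t5.png");B=cv2.imread("pics/s5.png")
im=np.zeros((300+360,600,3),np.uint8);im[:300]=A;im[300:,:400]=B
cv2.imwrite("pics/c5.png",im[:600])
e=np.array([.1335,.991,0]);x=np.array([.991,-.1335,0]);m=np.array([.5253,-.1621,0])
for s in(-.05,-.057,-.064): print(s,(proj(t,m+e*s-x*.03+[0,0,.014])-[200,215])*4,(proj(b,m+e*s-x*.03+[0,0,.014])-[300,200])*4+[0,300])
E
```

```text
time_s 6.1
qpos [ 44.2   17.02 -28.8  103.33   9.94  63.08   9.48]
tool_pos [ 0.5191 -0.2149  0.0856]
tool_rot [-178.79    0.47   87.7 ]
force [-0.25 -2.63 -0.85]
wrist_torque [-0.5165 -0.4838 -0.0257]
grip_width 0.041
tool shift cm [-0.4  -0.08  0.37]
-0.05 [381.73055932 212.60823394] [237.19454505 561.48309512]
-0.057 [393.69511901 214.21398152] [249.35878508 554.9484438 ]
-0.064 [405.65337311 215.81555617] [261.43202716 548.4574686 ]
```

View pics/c5.png

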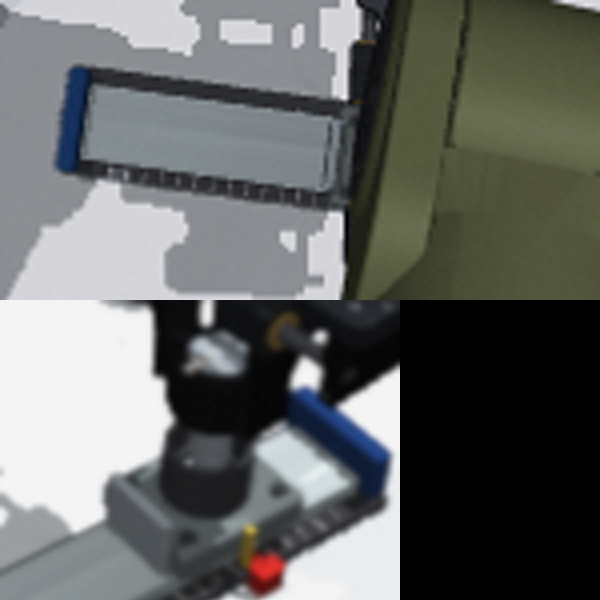

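```bash
python3 - <<'E'
from h import *
from scipy.optimize import brentq
b=env.read_camera("scene"); t=env.read_camera("top")
e=np.array([.1335,.991,0]);x=np.array([.991,-.1335,0]);m=np.array([.5253,-.1621,0])
def sat(im,lo,hi,box):
    x0,y0,x1,y1=box; h=cv2.cvtColor(im,cv2.COLOR_BGR2HSV)[y0:y1,x0:x1]
    w=cv2.inRange(h,lo,hi)*h[...,1].astype(float); v,u=np.mgrid[y0:y1,x0:x1]; return (w*u).sum()/w.sum(),(w*v).sum()/w.sum(),(w>0).sum()
def s_of(c,u,q,z): return brentq(lambda s:proj(c,m+e*s-x*q+[0,0,z])[0]-u,-.13,.12)
old=cv2.resize(cv2.imread("pics/sc1.png"),(560,420),interpolation=cv2.INTER_AREA)
Y=((20,90,60),(36,255,255));R=((0,150,80),(8,255,255))
p0=sat(old,*Y,(315,265,340,295)); p1=sat(b["image"],*Y,(350,248,372,270)); r=sat(b["image"],*R,(350,250,385,285)); r0=sat(old,*R,(350,250,385,285))
print(p0,p1,r,r0)
print("ptr s old,new",s_of(b,p0[0],.03,.014),s_of(b,p1[0],.03,.014))
for q in(.034,.038,.042): print("clip scene",q,s_of(b,r[0],q,.01))
# v/u of clip in top: find q
ot=cv2.resize(cv2.imread("pics/top1.png"),(560,420),interpolation=cv2.INTER_AREA)
rt=sat(ot,*R,(285,258,315,285)); pt=sat(ot,(20,60,60),(38,255,255),(250,255,275,272)); 
for z in(.01,.016):
    d=atz(t,*rt[:2],z)-m; print("clip top",rt,"s",d@e,"q",-d@x)
d=atz(t,*pt[:2],.02)-m; print("ptr top",pt,d@e,-d@x)
E
```

```text
(np.float64(325.76219901981676), np.float64(280.05177924568505), np.int64(34)) (np.float64(361.4157495720225), np.float64(260.70335045243337), np.int64(29)) (np.float64(365.7776044915783), np.float64(267.4497036805989), np.int64(65)) (np.float64(365.19423550087873), np.float64(266.8863268892794), np.int64(73))
ptr s old,new 0.023920793814028424 -0.054867672116623724
clip scene 0.034 -0.06204007134953207
clip scene 0.038 -0.0585309489718974
clip scene 0.042 -0.055022962356060905
clip top (np.float64(298.79785628019323), np.float64(269.9856582125604), np.int64(34)) s -0.058653483303513866 q 0.0332215923299238
clip top (np.float64(298.79785628019323), np.float64(269.9856582125604), np.int64(34)) s -0.05809168856941163 q 0.033111203129924084
ptr top (np.float64(262.5168539325843), np.float64(263.6539325842697), np.int64(4)) 0.026889679698150346 0.029848442192102302
```

The pointer's travel agrees in the scene view and the tool reading (78–79 mm). Both cameras put it about 5 mm short, so I'll nudge it on.

>>> servo_tool:
  plan:
    - [0,[-0.9,-0.07,0],[0,-0.5,0.0]]
    - [0,[-0.75,-0.07,0],[0,-0.5,0.0]]
    - [0,[0,0,0],[0,0,0]]
    - [0,[0,0,0],[0,0,0]]

```text
time_s: 6.63
tool_pos: [0.5182, -0.2212, 0.0856]
tool_rot: [-178.7, 0.6, 87.9]
force: [-2.3, -2.5, -0.5]
grip_width: 0.0411
```

Now a light grip, then backward in chunks.

>>> servo_tool:
  plan:
    - [0,[0,0,0],[0,0,0]]
    - [0,[0,0,0],[0,0,0]]
    - [0,[0,0,0],[0,0,0]]
    - [0,[0,0,0],[0,0,0]]
  force: 11

```text
time_s: 6.97
tool_pos: [0.5179, -0.2209, 0.0856]
tool_rot: [-178.7, 0.6, 87.9]
force: [-1.7, 1.8, 1.8]
grip_width: 0.0418
```

```bash
cat > m.py <<'E'
from h import *
from scipy.optimize import brentq
import sys
b=env.read_camera("scene")
e=np.array([.1335,.991,0]);x=np.array([.991,-.1335,0]);m=np.array([.5253,-.1621,0])
def sat(im,lo,hi,box):
    x0,y0,x1,y1=box; h=cv2.cvtColor(im,cv2.COLOR_BGR2HSV)[y0:y1,x0:x1]
    w=cv2.inRange(h,lo,hi)*h[...,1].astype(float); v,u=np.mgrid[y0:y1,x0:x1]; return (w*u).sum()/w.sum(),(w*v).sum()/w.sum(),(w>0).sum()
p=sat(b["image"],(20,90,60),(36,255,255),(350,245,378,270))
print("ptr",np.round(p,1),"s(scene)",round(brentq(lambda s:proj(b,m+e*s-x*.03+[0,0,.014])[0]-p[0],-.13,.12),4), "top-frame s ~",round(brentq(lambda s:proj(b,m+e*s-x*.03+[0,0,.014])[0]-p[0],-.13,.12)+.002,4))
im=b["image"][185:275,320:400]; cv2.imwrite("pics/%s.png"%sys.argv[1],cv2.resize(im,None,fx=6,fy=6,interpolation=cv2.INTER_CUBIC))
# bright cap: light pixels within the knob's box
k=proj(b,[.5178,-.2205,.112]); x0,y0=int(k[0])-9,int(k[1])-9
g=cv2.cvtColor(b["image"],cv2.COLOR_BGR2GRAY)[y0:y0+22,x0:x0+19]; mask=g>120
v,u=np.nonzero(mask); print("knob proj",k.round(1),"cap blob",len(u),(u.mean()+x0).round(2),(v.mean()+y0).round(2),v.min()+y0,v.max()+y0)
E
python3 m.py k0; python3 st.py
```

```text
ptr [364.6 258.9  30. ] s(scene) -0.0622 top-frame s ~ -0.0602
knob proj [357.1 211.1] cap blob 84 356.7 210.62 202 216
time_s 7.02
qpos [ 44.53  17.18 -28.6  103.11  10.09  63.21  10.13]
tool_pos [ 0.5179 -0.221   0.0856]
tool_rot [-178.69    0.56   87.88]
force [-1.37  0.5   0.78]
wrist_torque [ 0.1969 -0.0355 -0.0379]
grip_width 0.0418
```

>>> servo_tool:
  plan:
    - [0,[0,0,0],[0,0,-5]]
    - [0,[0,0,0],[0,0,-5]]
    - [0,[0,0,0],[0,0,-5]]
    - [0,[0,0,0],[0,0,-5]]
    - [0,[0,0,0],[0,0,-5]]
    - [0,[0,0,0],[0,0,-5]]
    - [0,[0,0,0],[0,0,-5]]
    - [0,[0,0,0],[0,0,-5]]

```text
time_s: 7.68
tool_pos: [0.5199, -0.2204, 0.0863]
tool_rot: [-178.9, -0.4, 129.5]
force: [-1.7, 1.4, 2.9]
grip_width: 0.0418
```

```bash
python3 m.py k1; python3 st.py .5182 -.2212 .0856
```

```text
ptr [364.5 259.   30. ] s(scene) -0.0619 top-frame s ~ -0.0599
knob proj [357.1 211.1] cap blob 97 356.97 204.73 202 212
time_s 7.73
qpos [ 49.69  18.26 -34.8  102.82  12.34  63.54  50.22]
tool_pos [ 0.5197 -0.2206  0.0864]
tool_rot [-178.85   -0.39  129.7 ]
force [-2.63  1.06  2.59]
wrist_torque [0.354  0.2374 0.014 ]
grip_width 0.0418
tool shift cm [ 0.05 -0.15  0.08]
```

>>> servo_tool:
  plan:
    - [0,[0,-0.1,0],[0,0,-5]]
    - [0,[0,0,0],[0,0,-5]]
    - [0,[0,0,0],[0,0,-5]]

```text
time_s: 7.98
tool_pos: [0.5203, -0.2198, 0.0866]
tool_rot: [-179.2, -0.6, 144.9]
force: [-0.3, 1.9, 3.4]
grip_width: 0.0419
```

>>> servo_tool:
  plan:
    - [0,[0,0,0],[0,0,-5]]
    - [0,[0,0,0],[0,0,-5]]

```text
time_s: 8.15
tool_pos: [0.5206, -0.2195, 0.0867]
tool_rot: [-179.3, -0.7, 155.1]
force: [0.6, 2.3, 0.9]
grip_width: 0.0415
```

>>> servo_tool:
  plan:
    - [0,[0,0,0],[0,0,-5]]
    - [0,[0,0,0],[0,0,-5]]

```text
time_s: 8.32
tool_pos: [0.5208, -0.2191, 0.087]
tool_rot: [-179.5, -0.8, 165.4]
force: [-0.8, 1.9, 3.0]
grip_width: 0.0417
```

```bash
python3 m.py k2; python3 st.py .5182 -.2212 .0856
```

```text
ptr [364.5 259.   27. ] s(scene) -0.0621 top-frame s ~ -0.0601
knob proj [357.1 211.1] cap blob 33 360.76 206.33 202 214
time_s 8.37
qpos [ 54.39  19.45 -40.56 102.66  14.49  63.92  84.42]
tool_pos [ 0.5208 -0.2192  0.0869]
tool_rot [-179.53   -0.85  165.6 ]
force [-1.06 -0.11  2.27]
wrist_torque [ 0.2448  0.2067 -0.0039]
grip_width 0.0414
tool shift cm [ 0.2  -0.26  0.14]
```

View pics/k2.png

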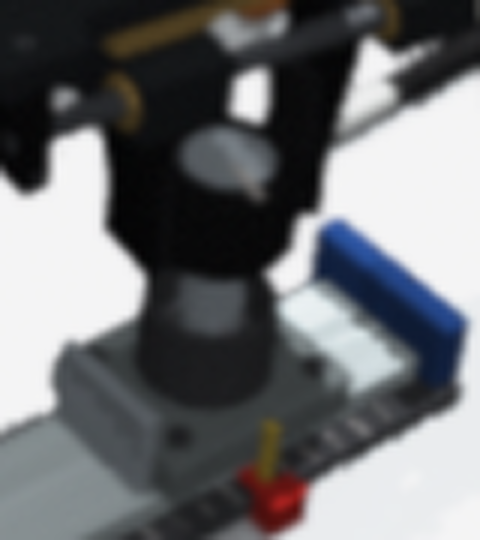

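The cap centre is at crop (229,160), still high, so the screw hasn't dropped yet. The pointer is at (269,445), right against the clip. I'll continue backward, saving a frame at each step.

>>> servo_tool:
  plan:
    - [0,[0.1,-0.15,0.05],[0,0,-5]]
    - [0,[0,0,0],[0,0,-5]]

```text
time_s: 8.53
tool_pos: [0.5208, -0.2184, 0.0871]
tool_rot: [-179.8, -0.8, 175.5]
force: [-0.7, 0.6, -0.0]
grip_width: 0.0415
```

```bash
python3 m.py k3
```

```text
ptr [364.6 258.9  28. ] s(scene) -0.0622 top-frame s ~ -0.0602
knob proj [357.1 211.1] cap blob 11 360.64 212.45 211 214
```

>>> servo_tool:
  plan:
    - [0,[0.1,-0.1,0.05],[0,0,-5]]
    - [0,[0,0,0],[0,0,-5]]

```text
time_s: 8.75
tool_pos: [0.5207, -0.2184, 0.0867]
tool_rot: [180.0, -0.7, -174.4]
force: [-0.6, -0.1, -4.4]
grip_width: 0.0416
```

```bash
python3 m.py k4;python3 st.py .5182 -.2212 .0856
python3 - <<'E'
import cv2,numpy as np
cv2.imwrite("pics/sheet1.png",np.hstack([cv2.resize(cv2.imread(f"pics/k{i}.png"),None,fx=.55,fy=.55) for i in(2,3,4)]))
E
```

```text
ptr [364.6 258.8  28. ] s(scene) -0.0623 top-frame s ~ -0.0603
knob proj [357.1 211.1] cap blob 10 361.7 213.3 212 215
time_s 8.8
qpos [ 57.32  20.21 -44.02 102.78  15.77  63.94 103.68]
tool_pos [ 0.5207 -0.2186  0.0864]
tool_rot [ 179.99   -0.7  -174.2 ]
force [ 1.43 -1.51 -4.42]
wrist_torque [ 0.0814 -0.4318  0.218 ]
grip_width 0.0414
tool shift cm [ 0.27 -0.23  0.09]
```

View pics/sheet1.png

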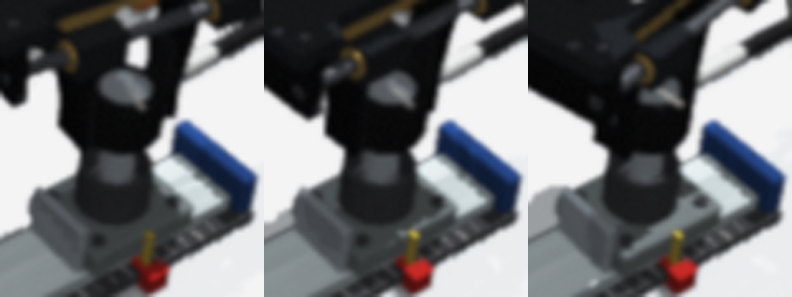

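>>> servo_tool:
  plan:
    - [0,[0.1,-0.1,0],[0,0,-5]]
    - [0,[0,0,0],[0,0,-4]]

```text
time_s: 8.97
tool_pos: [0.5201, -0.2178, 0.0837]
tool_rot: [179.7, -0.6, -165.5]
force: [3.9, 0.6, -15.5]
grip_width: 0.0417
```

>>> servo_tool:
  plan:
    - [0,[0,0,0],[0,0,0]]
    - [0,[0,0,0],[0,0,0]]

```text
time_s: 9.13
tool_pos: [0.5197, -0.2179, 0.0813]
tool_rot: [179.6, -0.6, -166.0]
force: [0.1, 1.1, 5.8]
grip_width: 0.0417
```

```bash
python3 m.py k5;python3 st.py .5182 -.2212 .0856
python3 - <<'E'
import cv2,numpy as np
for i in(0,1,2,3,4,5):
    g=cv2.cvtColor(cv2.imread(f"pics/k{i}.png"),cv2.COLOR_BGR2GRAY)
    print(i,cv2.resize(g[:,205:225],(1,90),interpolation=cv2.INTER_AREA).ravel()[18:62])
E
```

```text
ptr [364.6 258.8  28. ] s(scene) -0.0623 top-frame s ~ -0.0603
knob proj [357.1 211.1] cap blob 8 361.0 217.25 216 218
time_s 9.18
qpos [ 58.57  20.87 -45.4  103.12  16.38  63.57 111.52]
tool_pos [ 0.5196 -0.2179  0.0815]
tool_rot [ 179.61   -0.57 -165.96]
force [ 1.28 -0.01 -4.34]
wrist_torque [ 0.2656 -0.5766  0.0626]
grip_width 0.0415
tool shift cm [ 0.22 -0.29 -0.41]
0 [161 133  83  62  89 105 118 139 169 191 185 158 120  78  40  18  12  11
   9  10   9   9   9   9   9   9   8   9  21  48  73  84  84  85  83  83
  78  64  45  34  30  29  29  29]
1 [234 173  86  84 147 168 143 110  94  94  98  99  92  77  66  54  32  14
   9   8   9   9   9   9   9   8   8  10  27  57  77  83  84  85  84  85
  78  62  42  30  28  28  28  29]
2 [ 19  18  32  68  97 105 100  95  93  92  91  87  70  41  17  10   9   9
   8   8   9   9   8   8   8   8   8  15  37  68  83  83  84  83  84  84
  78  63  41  31  29  29  28  28]
3 [15 14 15 16 26 50 76 90 93 92 91 86 70 40 17 10  9  8  8  9  8  8  8  9
  9  8  8 15 38 68 84 84 85 84 84 82 77 64 42 31 29 29 29 29]
4 [59 63 61 57 54 52 47 33 34 56 76 82 73 46 20 11 10  9  8  8  9  9  8  8
  9  8  8 13 36 67 82 83 84 84 85 85 80 65 43 31 29 29 29 28]
5 [41 41 41 39 35 30 24 20 19 17 16 14 15 18 20 20 17 12 10  9  9  8 11 12
 10 10  9  8  9  9 10 29 62 80 83 84 80 65 43 31 29 28 28 29]
```

The force spiked to -15 N and the knob's lower edge fell about 3.3 px, so the screw is dropping. I'll lower slightly and let it settle.

>>> servo_tool:
  plan:
    - [0,[0.1,-0.15,0.3],[0,0,0]]
    - [0,[0,0,0.3],[0,0,0]]
    - [0,[0,0,0],[0,0,0]]
    - [0,[0,0,0],[0,0,0]]
  force: 10

```text
time_s: 9.52
tool_pos: [0.5201, -0.2179, 0.0797]
tool_rot: [179.6, -0.6, -166.6]
force: [1.8, 1.4, -6.2]
grip_width: 0.0415
```

```bash
cat > lift.py <<'E'
import cv2,numpy as np,sys
g=cv2.cvtColor(cv2.imread(f"pics/{sys.argv[1]}.png"),cv2.COLOR_BGR2GRAY)
c=cv2.resize(g[:,205:225],(1,90),interpolation=cv2.INTER_AREA).ravel()[18:60].astype(float)
i=next(k for k in range(18,40) if c[k]>45); e=i-1+(45-c[i-1])/(c[i]-c[i-1]); print("knob edge",round(18+e,2),c[20:42])
E
python3 m.py k6; python3 st.py .5182 -.2212 .075; for i in 0 2 4 5 6; do python3 lift.py k$i; done
python3 - <<'E'
from h import *
c=env.read_camera("scene")
for z in (.0795,.0775,.0695,.0615): print(z,proj(c,[.5178,-.2205,z])[1]-185)
E
```

```text
ptr [364.6 258.8  28. ] s(scene) -0.0622 top-frame s ~ -0.0602
knob proj [357.1 211.1] cap blob 9 361.22 217.56 217 218
time_s 9.57
qpos [ 58.36  21.01 -45.2  103.15  16.47  63.37 110.82]
tool_pos [ 0.5202 -0.2179  0.0796]
tool_rot [ 179.63   -0.56 -166.58]
force [ 0.56  1.59 -4.07]
wrist_torque [ 0.2824 -0.5268  0.0125]
grip_width 0.0417
tool shift cm [ 0.26 -0.27  0.46]
knob edge 46.89 [ 9.  9.  9.  9.  9.  9.  8.  9. 21. 48. 73. 84. 84. 85. 83. 83. 78. 64.
 45. 34. 30. 29.]
knob edge 46.26 [ 9.  9.  8.  8.  8.  8.  8. 15. 37. 68. 83. 83. 84. 83. 84. 84. 78. 63.
 41. 31. 29. 29.]
knob edge 46.29 [ 9.  9.  8.  8.  9.  8.  8. 13. 36. 67. 82. 83. 84. 84. 85. 85. 80. 65.
 43. 31. 29. 29.]
knob edge 49.48 [ 9.  8. 11. 12. 10. 10.  9.  8.  9.  9. 10. 29. 62. 80. 83. 84. 80. 65.
 43. 31. 29. 28.]
knob edge 49.36 [10.  9. 10. 13. 12.  9.  8.  8.  8.  8. 11. 33. 66. 81. 82. 84. 80. 65.
 43. 31. 29. 28.]
0.0795 40.74976611640054
0.0775 41.63043828763236
0.0695 45.12630595949642
0.0615 48.57974244763463
```

The lift now reads about +0.7 mm (0.435 px/mm), against +6.6 mm at the start and a peak of +8 mm. The screw has dropped, so now forward.

>>> servo_tool:
  plan:
    - [0,[0.1,-0.1,0.05],[0,0,6]]
    - [0,[0,0,0.05],[0,0,6]]
    - [0,[0,0,0.05],[0,0,6]]
    - [0,[0,0,0.05],[0,0,6]]
    - [0,[0,0,0.05],[0,0,6]]
    - [0,[0,0,0.05],[0,0,6]]
    - [0,[0,0,0.05],[0,0,6]]
    - [0,[0,0,0.02],[0,0,6]]
    - [0,[0,0,0.02],[0,0,6]]
    - [0,[0,0,0.02],[0,0,6]]
  force: 12

```text
time_s: 10.45
tool_pos: [0.5195, -0.2206, 0.0782]
tool_rot: [-179.6, -0.6, 130.0]
force: [1.5, 0.1, -1.9]
grip_width: 0.0417
```

```bash
python3 m.py k7; python3 st.py .5182 -.2212 .075; python3 lift.py k7
```

```text
ptr [364.5 259.   31. ] s(scene) -0.062 top-frame s ~ -0.06
knob proj [357.1 211.1] cap blob 161 357.09 205.99 202 215
time_s 10.5
qpos [ 49.86  18.57 -34.4  103.44  11.69  62.23  50.99]
tool_pos [ 0.5197 -0.2204  0.0782]
tool_rot [-179.67   -0.57  129.74]
force [ 1.54  1.45 -3.79]
wrist_torque [ 0.4268 -0.5976 -0.1625]
grip_width 0.0417
tool shift cm [ 0.03 -0.17  0.32]
knob edge 37.12 [22. 11.  8.  9.  8.  9.  8.  8.  8.  8.  8. 15. 38. 70. 83. 83. 81. 64.
 41. 30. 28. 29.]
```

The edge is at 50.2, a lift of about -1.1 mm after 64° forward, as expected. Continuing.

>>> servo_tool:
  plan:
    - [0,[0,-0.1,0.05],[0,0,6]]
    - [0,[0,0,0.05],[0,0,6]]
    - [0,[0,0,0.05],[0,0,6]]
    - [0,[0,0,0.05],[0,0,6]]
    - [0,[0,0,0.05],[0,0,6]]
    - [0,[0,0,0.05],[0,0,6]]
    - [0,[0,0,0.05],[0,0,6]]
    - [0,[0,0,0.03],[0,0,6]]
    - [0,[0,0,0.03],[0,0,6]]
    - [0,[0,0,0.03],[0,0,6]]
    - [0,[0,0,0.03],[0,0,6]]
    - [0,[0,0,0.03],[0,0,6]]
    - [0,[0,0,0.03],[0,0,6]]

```text
time_s: 11.58
tool_pos: [0.5158, -0.2207, 0.0763]
tool_rot: [-179.0, 0.5, 49.5]
force: [-0.1, 1.3, -1.0]
grip_width: 0.042
```

```bash
sed -i 's/range(18,40)/range(25,41)/' lift.py; python3 m.py k8; python3 st.py .5182 -.2212 .072; python3 lift.py k8
```

```text
ptr [364.6 258.8  28. ] s(scene) -0.0623 top-frame s ~ -0.0603
time_s 11.63
qpos [ 39.87  16.75 -22.46 104.     7.35  61.73 -26.18]
tool_pos [ 0.5159 -0.2209  0.0762]
tool_rot [-179.07    0.55   49.18]
force [-0.24  0.38 -3.14]
wrist_torque [ 0.0176 -0.2508 -0.1468]
grip_width 0.0418
tool shift cm [0.13 0.2  0.42]
knob edge 54.21 [ 8.  7.  7.  7.  7.  7.  7.  7.  8.  7.  7.  8.  8. 10. 11. 20. 42. 56.
 45. 33. 29. 29.]m.py:15: RuntimeWarning: Mean of empty slice.
  v,u=np.nonzero(mask); print("knob proj",k.round(1),"cap blob",len(u),(u.mean()+x0).round(2),(v.mean()+y0).round(2),v.min()+y0,v.max()+y0)
  ret = ret.dtype.type(ret / rcount)
Traceback (most recent call last):
  File "m.py", line 15, in <module>
    v,u=np.nonzero(mask); print("knob proj",k.round(1),"cap blob",len(u),(u.mean()+x0).round(2),(v.mean()+y0).round(2),v.min()+y0,v.max()+y0)
                                                                                                                       ~~~~~^^
ValueError: zero-size array to reduction operation minimum which has no identity
```

The near finger now hides the knob edge, as it points toward the camera at this yaw. Continuing on.

>>> servo_tool:
  plan:
    - [0,[0.1,0.15,0.05],[0,0,6]]
    - [0,[0,0.05,0.05],[0,0,6]]
    - [0,[0,0,0.05],[0,0,6]]
    - [0,[0,0,0.05],[0,0,6]]
    - [0,[0,0,0.05],[0,0,6]]
    - [0,[0,0,0.05],[0,0,6]]
    - [0,[0,0,0.05],[0,0,6]]
    - [0,[0,0,0.03],[0,0,6]]
    - [0,[0,0,0.03],[0,0,6]]
    - [0,[0,0,0.03],[0,0,6]]
    - [0,[0,0,0.0],[0,0,0]]

```text
time_s: 12.55
tool_pos: [0.5144, -0.2178, 0.0751]
tool_rot: [-179.9, 1.7, -11.0]
force: [0.2, -0.8, -2.3]
grip_width: 0.0419
```

```bash
sed -i 's/^v,u=np.nonzero.*$//' m.py; python3 m.py k9; python3 st.py .5182 -.2212 .072; python3 lift.py k9
```

```text
ptr [364.5 259.   27. ] s(scene) -0.0621 top-frame s ~ -0.0601
time_s 12.6
qpos [ 32.59  16.2  -14.34 104.08   4.68  62.02 -84.36]
tool_pos [ 0.5144 -0.2179  0.0751]
tool_rot [-179.93    1.74  -10.83]
force [-0.14 -0.33 -1.83]
wrist_torque [ 0.1764 -0.0854 -0.1526]
grip_width 0.0416
tool shift cm [0.45 0.25 0.29]
knob edge 51.47 [23. 15. 11. 10.  9.  9.  9.  9.  8.  8.  8.  8. 11. 30. 62. 82. 81. 65.
 43. 31. 29. 28.]
```

View pics/k9.png

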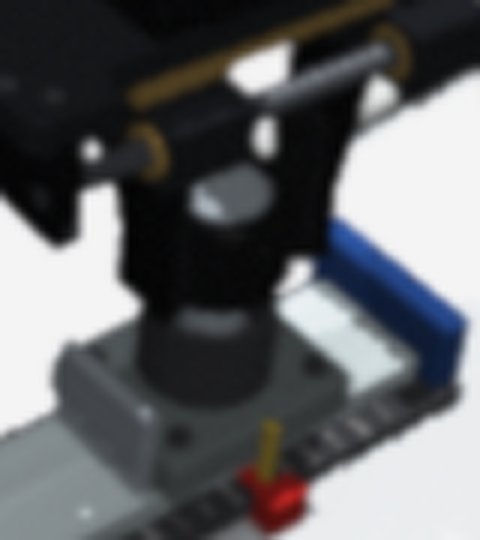

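The edge at 51.47 gives a lift of about -4.0 mm after 204° forward, as expected, and the pointer is still at the clip. I'll open, turn back and regrasp.

>>> servo_tool:
  plan:
    - [1,[0,0,0],[0,0,0]]
    - [1,[0,0,0],[0,0,0]]
    - [1,[0,0,0],[0,0,0]]
    - [1,[0,0,0],[0,0,0]]
    - [1,[0,0,0],[0,0,0]]
    - [1,[0,0,0],[0,0,0]]

```text
time_s: 13.1
tool_pos: [0.5152, -0.2197, 0.0768]
tool_rot: [180.0, 1.6, -10.0]
force: [-0.5, 0.9, -0.2]
grip_width: 0.0739
```

```bash
python3 m.py k10; python3 st.py .518 -.2185 .072; python3 lift.py k10
```

```text
ptr [364.5 259.   27. ] s(scene) -0.0621 top-frame s ~ -0.0601
time_s 13.15
qpos [ 32.74  16.14 -14.44 103.93   4.79  62.07 -83.56]
tool_pos [ 0.5153 -0.2197  0.0768]
tool_rot [179.98   1.6  -10.05]
force [ 0.57 -0.34  0.14]
wrist_torque [0.0635 0.0419 0.0046]
grip_width 0.0775
tool shift cm [ 0.26 -0.16  0.48]
knob edge 51.47 [24. 14. 11.  9.  9.  8.  8.  8.  9.  9.  8.  8. 11. 30. 62. 82. 81. 65.
 43. 31. 28. 28.]
```

>>> servo_tool:
  plan:
    - [1,[0.26,-0.1,0.2],[0,1.5,0]]
    - [1,[0,0,0.2],[0,0,-7]]
    - [1,[0,0,0],[0,0,-7]]
    - [1,[0,0,0],[0,0,-7]]
    - [1,[0,0,0],[0,0,-7]]
    - [1,[0,0,0],[0,0,-7]]
    - [1,[0,0,0],[0,0,-7]]
    - [1,[0,0,0],[0,0,-7]]
    - [1,[0,0,0],[0,0,-7]]
    - [1,[0,0,0],[0,0,-7]]
    - [1,[0,0,0],[0,0,-7]]
    - [1,[0,0,0],[0,0,-7]]
    - [1,[0,0,0],[0,0,-7]]
    - [1,[0,0,0],[0,0,-7]]

```text
time_s: 14.32
tool_pos: [0.5184, -0.2192, 0.0734]
tool_rot: [180.0, 0.1, 83.2]
force: [0.1, -0.2, -1.0]
grip_width: 0.0872
```

```bash
python3 st.py .518 -.2185 .072
```

```text
time_s 14.32
qpos [ 43.8   16.93 -27.14 104.75   8.89  60.35   6.45]
tool_pos [ 0.5184 -0.2192  0.0734]
tool_rot [1.7997e+02 9.0000e-02 8.3200e+01]
force [ 0.11 -0.18 -0.99]
wrist_torque [-0.0666 -0.0726  0.0182]
grip_width 0.0872
tool shift cm [ 0.06 -0.05  0.14]
```

>>> servo_tool:
  plan:
    - [1,[0,0,0.05],[0,0,-7]]
    - [1,[0,0,0],[0,0,-7]]
    - [1,[0,0,0],[0,0,-7]]
    - [1,[0,0,0],[0,0,-7]]
    - [1,[0,0,0],[0,0,-7]]
    - [1,[0,0,0],[0,0,-7]]
    - [1,[0,0,0],[0,0,-7]]
    - [1,[0,0,0],[0,0,-7]]
    - [1,[0,0,0],[0,0,-7]]
    - [1,[0,0,0],[0,0,-7]]
    - [1,[0,0,0],[0,0,-7]]
    - [1,[0,0,0],[0,0,0]]

```text
time_s: 15.32
tool_pos: [0.5183, -0.2199, 0.0735]
tool_rot: [-179.9, 0.1, 162.2]
force: [0.0, -0.3, -0.7]
grip_width: 0.0865
```

```bash
python3 st.py .518 -.2187 .072
```

```text
time_s 15.32
qpos [ 53.93  19.15 -39.18 104.42  13.85  61.15  81.74]
tool_pos [ 0.5183 -0.2199  0.0735]
tool_rot [-1.7986e+02  9.0000e-02  1.6217e+02]
force [ 0.02 -0.32 -0.73]
wrist_torque [ 0.123  -0.1526  0.017 ]
grip_width 0.0865
tool shift cm [0.07 0.11 0.15]
```

Grip lightly again.

>>> servo_tool:
  plan:
    - [1,[0.05,0.1,0.15],[0,0,0]]
    - [0,[0,0,0],[0,0,0]]
    - [0,[0,0,0],[0,0,0]]
    - [0,[0,0,0],[0,0,0]]
    - [0,[0,0,0],[0,0,0]]
    - [0,[0,0,0],[0,0,0]]
    - [0,[0,0,0],[0,0,0]]
    - [0,[0,0,0],[0,0,0]]
    - [0,[0,0,0],[0,0,0]]
  force: 12

```text
time_s: 16.07
tool_pos: [0.5181, -0.2187, 0.0719]
tool_rot: [-179.8, 0.1, 161.5]
force: [0.8, 0.7, -0.2]
grip_width: 0.0419
```

```bash
python3 m.py k11; python3 st.py .518 -.2187 .070; python3 lift.py k11
```

```text
ptr [364.5 259.   27. ] s(scene) -0.0621 top-frame s ~ -0.0601
time_s 16.12
qpos [ 53.71  19.15 -39.04 104.59  13.86  60.95  80.92]
tool_pos [ 0.5181 -0.2187  0.0719]
tool_rot [-1.7984e+02  9.0000e-02  1.6148e+02]
force [-0.2  -0.08  0.18]
wrist_torque [ 0.1453 -0.1317 -0.0163]
grip_width 0.0416
tool shift cm [ 0.01 -0.    0.19]
knob edge 51.48 [13. 10. 10. 10.  8.  8.  9.  8.  8.  8.  9.  9. 10. 29. 62. 82. 80. 66.
 43. 31. 28. 28.]
```

>>> servo_tool:
  plan:
    - [0,[0,0,0.02],[0,0,6]]
    - [0,[0,0,0.02],[0,0,6]]
    - [0,[0,0,0.02],[0,0,6]]
    - [0,[0,0,0.02],[0,0,6]]
    - [0,[0,0,0.02],[0,0,6]]
    - [0,[0,0,0.02],[0,0,6]]
    - [0,[0,0,0.02],[0,0,6]]
    - [0,[0,0,0.02],[0,0,6]]
    - [0,[0,0,0.02],[0,0,6]]
    - [0,[0,0,0.02],[0,0,6]]
    - [0,[0,0,0.02],[0,0,6]]
    - [0,[0,0,0.02],[0,0,6]]

```text
time_s: 17.12
tool_pos: [0.5178, -0.2189, 0.0703]
tool_rot: [-180.0, 0.3, 86.4]
force: [0.2, -0.1, -0.8]
grip_width: 0.0412
```

```bash
python3 m.py k12; python3 st.py .518 -.2187 .069; python3 lift.py k12
```

```text
ptr [364.6 258.9  30. ] s(scene) -0.0622 top-frame s ~ -0.0602
time_s 17.17
qpos [ 43.78  17.08 -27.3  105.01   9.32  60.05   8.92]
tool_pos [ 0.5175 -0.2189  0.0702]
tool_rot [-179.92    0.32   86.08]
force [-1.18  0.29  0.81]
wrist_torque [-0.0186  0.2308 -0.0831]
grip_width 0.0416
tool shift cm [0.02 0.05 0.12]
knob edge 52.25 [29. 14. 12. 11.  9.  9.  9.  9.  8.  9.  9.  8.  9. 14. 37. 69. 81. 65.
 43. 33. 29. 29.]
```

>>> servo_tool:
  plan:
    - [0,[0,0,0.02],[0,0,6]]
    - [0,[0,0,0.02],[0,0,6]]
    - [0,[0,0,0.02],[0,0,6]]
    - [0,[0,0,0.02],[0,0,6]]
    - [0,[0,0,0.02],[0,0,6]]
    - [0,[0,0,0.02],[0,0,6]]
    - [0,[0,0,0.02],[0,0,6]]
    - [0,[0,0,0.02],[0,0,6]]
    - [0,[0,0,0.02],[0,0,6]]
    - [0,[0,0,0.02],[0,0,6]]
    - [0,[0,0,0.02],[0,0,6]]
    - [0,[0,0,0.02],[0,0,6]]
    - [0,[0,0,0.02],[0,0,6]]
    - [0,[0,0,0],[0,0,2]]
    - [0,[0,0,0],[0,0,0]]
    - [0,[0,0,0],[0,0,0]]
    - [0,[0,0,0],[0,0,0]]

```text
time_s: 18.58
tool_pos: [0.5174, -0.2183, 0.0684]
tool_rot: [179.7, 0.2, 4.6]
force: [-0.4, 0.1, 0.7]
grip_width: 0.0416
```

```bash
python3 m.py k13; python3 st.py .518 -.2187 .068; python3 lift.py k13
```

```text
ptr [364.6 258.8  27. ] s(scene) -0.0623 top-frame s ~ -0.0603
time_s 18.63
qpos [ 33.98  15.94 -16.02 105.38   5.44  59.5  -69.63]
tool_pos [ 0.5174 -0.2183  0.0684]
tool_rot [179.73   0.24   4.6 ]
force [-0.1  -0.69  0.64]
wrist_torque [ 0.141   0.0746 -0.0945]
grip_width 0.0417
tool shift cm [0.06 0.04 0.04]
knob edge 53.08 [27. 16. 10.  9.  9.  8.  9.  9.  9.  8.  9.  9.  8.  8. 17. 43. 69. 66.
 45. 31. 28. 28.]
```

View pics/k13.png

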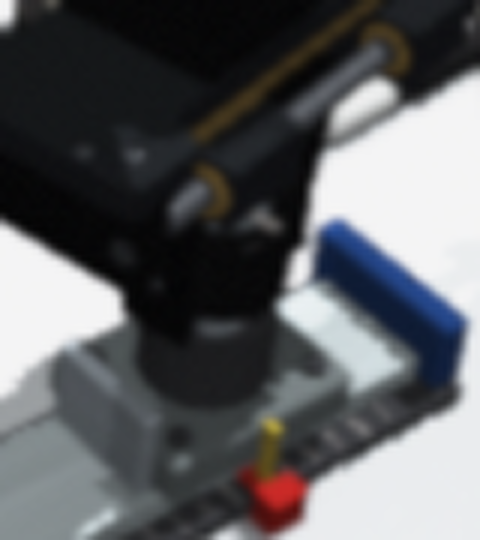

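```bash
python3 -c "
from cell import env
print(env.sign_off())"
```

```text
the job is handed in; nothing more can be done
None
```

The carriage is at the clip and the lock screw is started one full turn down. The job was handed in at about 18.6 s with the knob still gripped at 12 N.

- **Slide:** I gripped the knob at 45 N and slid the carriage about 83 mm. The camera and tool readings put the pointer within about 2 mm of the clip. They disagree on which side it is, reading from about -2 to +1.7 mm. It did not move while I turned the knob.
- **Backward:** I turned it about 107° in a light grip until it dropped. There was a -15 N spike, and the camera showed the lift going from about +8 to +0.7 mm.
- **Forward:** I turned it 361° in total, with one regrasp after 204°. By camera the final lift is about -7.7 mm, and it followed the 8 mm lead at every reading I could take. In one picture a finger hid the knob's edge, so I had no lift reading there.
- **Bystanders:** the arm stayed clear of the other things on the bench throughout, but I took no final picture to confirm they had not moved.

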